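# Seat the bench pin and hold its clamp bolt against the nut runner

### The arm

A 6-joint arm with a two-finger parallel gripper is mounted at the origin on the work surface. World frame = base frame: x ahead of the robot, y to its left, z up, the work surface at z = 0. Lengths are in mm, angles in rad, forces in N, time in s.
With the tool pointing down it reaches from about 350 to 975 mm from the base axis. Payload 7.1 kg.
Tool frame: the origin (TCP) lies at the very end of the fingers, on their centre line; the grasp point (between the pads) lies 19 mm behind it (ctrl.tcp_to_grasp is the distance from the TCP to the grasp point, in mm); z points along the fingers, x is the direction in which the jaws open and shut, and the axes are right-handed (so a half turn about z gives the same grasp; the last joint's range is limited). The gripper opens to 88 mm and grips with 3 to 60 N. Pads are 20 mm wide; open, the fingers measure 115 mm over their backs; the gripper's body (75 mm by 178 mm) begins 61 mm behind the grasp point.
Start: joints at [1.13, 0.423, 1.63, -0, 1.089, -0.019], TCP at [255.845, 570.218, 195.475] pointing down, gripper open.
Joint ranges: [-3, 3], [-0.9, 2.11], [0.09, 2.58], [-1.31, 4.45], [0.11, 2.69], [-2.54, 2.54]. Speed limits (rad/s): [2.39, 2.39, 3.01, 3.14, 3.14, 3.14].

### API

Orientations are given as a rotation vector (axis times angle).
In Python, from workcell import get_obs, viewer, ctrl, masks_of gives the robot as it stands. The module is installed in compiled form; this text tells all that it offers.
- The arm moves only by the shell command python3 -m inch 'ROWS'. ROWS is JSON, a list of rows, each an object of numbers: "tx", "ty", "tz": the shift along the tool's x, y, z in cm; "ax", "ay", "az": the turn, a rotation vector about the tool's x, y, z in degrees; "jaw": the opening, from 0 (shut) to 1 (fully open). In form: [{"tx": .., "ty": .., "tz": .., "ax": .., "ay": .., "az": .., "jaw": ..}, ...]. A call has 1 to 12 rows; each row shifts and turns the commanded pose from where the row before left it, along the tool's axes as they then stand; what a row does not reach is not made up. A row lasts 1/8 s, in which the tool goes at most 62.5 mm and 10.7 degrees, less where a joint would pass 70% of its speed; a pose out of reach is approached as far as the arm can. A call is refused whole if a number of a shift passes 6.25 or a number of a turn 10.7, either way. A call with a gripper value outside its range is refused whole. The fingers move at their own pace and stop on an object; the grip force is fixed at half the most. Time passes only in rows, so rows that do not move let the fingers close. It gives the time, the measured TCP pose, the force and the opening at its end, in the units of the state.
- get_obs(): the state, without advancing time (a new reading comes with each control period).
- viewer.get_image(name): name is "side" or "top"; returns (picture, depth): 420x560x3 uint8, red, green, blue; 420x560 float32, mm along the optical axis (not along the pixel's ray), 0 where there is no reading.
- viewer.get_calibration(name): a dict with "fx", "fy", "cx", "cy" (pixels), "rvec" (rotation vector, rad) and "tvec" (3), from world to camera coordinates, as OpenCV has them. Camera axes: x right, y down, z forward; pixel columns grow to the right and rows downward; lengths in mm; the calibration is good to about 2 mm. A picture is of the moment at which its call begins. get_calibration takes no time and is no camera call.
- ctrl.close_job(): hands the job in, once; it reports no verdict.
Trained networks look in the newest picture that a camera, given by its name, has taken for a name from the list of things; names that differ only in an ending like _2 or _b are one class to them, and where a whole thing is asked for, a point or a joint stands for the part that bears it (a point fixed in the world has none). Each returns a list of dicts, best first, with "score" (0 to 1); they miss things now and then, are a little off and sometimes report something else, mostly with a low value. They report only what shows in the picture. A call takes as long as a camera call. They do not tell look-alikes from the thing itself.
- masks_of(camera, thing): "pixels" (420x560 bool, what is visible of it) and "location" ([column, row] in pixels, amid what is visible of it).
The state is a dict: "t": time; "qpos": joint angles; "qvel": joint speeds; "joint_torque": joint torques, N m; "ee_pos": TCP position; "orientation": TCP orientation; "ft_force": force on the tool from outside, world axes, zero at the start; "moment": the same for the moment, N m; "width": finger opening in mm.
Only numpy, scipy, OpenCV 4.12 (cv2) and the standard library are available. Lean on these libraries where they do the work, as an engineer would, in place of code of your own. Each camera call takes 0.05 s, during which the arm holds its last target. There are 200 camera calls.

### The job

Seat the wooden bench pin fully home on the two dowels of its steel mount, notched nose pointing out of the mount, and let go of it. Then reach down into the narrow gap behind the mount's left cheek (left as seen from the robot) and grip the hidden bolt head between both fingers so that the running nut runner no longer turns it. Finish while still holding the bolt head still; leave the other things on the bench where they are.

Things in the scene. Friction and masses are not known exactly. Their poses are not given: they have to be found in the camera images.
- pin: loose wooden bench pin lying flat, 140 x 50 mm, 28 mm thick, about 200 g. Origin: middle of its underside (close to under its centre of mass); x along its length (-70 to 70 mm), z up. Two 13 mm holes run right through it vertically at x = -10 and x = 50 mm, y = 0. From x = -30 to -70 it is a notched nose of two prongs 22 mm thick, the rest a solid block
- pin_nose (a point): middle of the open end of the pin's notched nose, at (-70, 0, 14) mm in the pin's frame
- mount: steel bench-pin mount, fixed to the bench at a varying place and yaw. Origin: underside of its base plate; x points away from the seated pin's nose, y left, z up. Base plate x -70 to 110, y -50 to 92, 12 mm thick. Nothing of it is higher than 95 mm. A black nut runner, 46 mm thick, lies on its right (y -43 to -188, axis at x = 66, z = 65 mm)
- seat (a point): on the mount's ledge top, at (-25, 0, 50) mm in the mount's frame: the pin's origin belongs here, pin axes along the mount's, holes on dowels. The ledge is 30 mm wide in y (x -60 to 50) and 50 mm high; its two upright dowels at x = -35 and x = 25, y = 0 are 10 mm thick and 18 mm tall, tapered over the top 6 mm
- cheek (a point): middle of the left cheek's top edge, at (45, 33, 95) mm in the mount's frame. Two upright steel cheeks, left and right, 8 mm thick (x 0 to 90 mm, inner faces at y = 29 and y = -29), take the rear of the pin between them
- gap (a point): middle of the mouth of the narrow gap, at (66, 58, 95) mm in the mount's frame. The gap is 42 mm wide in y, from the left cheek's outer face (y = 37) to a backing plate (inner face y = 79, x 30 to 105, top at z = 82 mm); open at the top and both ends, floor at z = 12 mm
- bolt_head: hexagonal steel bolt head in the gap. Origin: its centre, at (66, 57, 65) mm in the mount's frame. 22 mm across flats, 25 over corners, 16 mm thick along the mount's y, on a round neck. Flats face its own +-x. It only turns: the nut runner drags it about the mount's +y axis from the start, at about 0.1 rad/s with 0.08 N m; it resists like a damper of 0.8 N m s/rad
- mandrel: steel ring mandrel, an upright tapered spike 130 mm tall on a round 44 mm foot; origin under its centre; a bystander, to be left alone
- hammer: small hammer, 200 mm long, lying flat; a bystander, to be left alone
- jar: closed glass jar, 52 mm across and 70 mm tall; origin under its centre; a bystander, to be left alone
- tray: open wooden parts tray 90 x 120 mm, 22 mm tall; origin under its centre; a bystander, to be left alone
- loupe: black eye loupe, an upright cylinder 34 mm across and 30 mm tall; origin under its centre; a bystander, to be left alone
- burnisher: burnisher, 160 mm long, a slim handled tool lying flat; a bystander, to be left alone
- steel_block: flat square steel bench block 70 x 70 x 22 mm; origin under its centre; a bystander, to be left alone
Things that resemble listed ones, but are neither listed nor needed, are in the scene too. What is shaped like the pin but red or yellow is not meant.

How it is judged (in metres and radians):
On the way, in this order (a step that is already met when the one before it is completed fails the run):
1. the pin sits fully home on both dowels, nose outwards, and has been let go (horizontal distance between pin and seat below 0.004 m and z of pin in the frame of mount between 0.047 and 0.0525 m and angle between the z axis of pin and the z axis of mount, either way round below 0.06 rad and angle between the x axis of pin and the x axis of mount, either way round below 0.08 rad and x of pin_nose in the frame of mount below -0.07 m and linear speed of pin below 0.02 m/s and contact force between the fingers and pin below 0.2 N), for 0.3 s.
2. the bolt head is gripped between the fingers and no longer turns (contact force between the fingers and bolt_head above 5 N and distance between the grasp point and bolt_head below 0.016 m and angular speed of bolt_head below 0.01 rad/s), for 0.5 s.
At the end, for the whole second after the job is handed in: Pin let go, home on both dowels (4 mm in plan, 2.5 mm in height, 0.06 rad level, 0.08 rad in yaw), nose outwards; bolt head between the fingers (grasp point within 16 mm of its centre), pressed with over 5 N and turning slower than 0.01 rad/s (all of step 1 and all of step 2); the arm keeps its last pose, push and grip.
It fails at once if a bystander was pushed more than 30 mm (distance of any of mandrel, hammer, jar, tray, loupe, burnisher, steel_block from where it was at the start of the episode above 0.03 m).
It also fails if it takes over 51 s, if anything falls off the work surface, if the arm or the gripper's body presses on something with over 40 N, if the wrist force passes 120 N, or if a joint passes its speed limit or range.

## Working session

There is one attempt and no reset: what is moved stays moved. The work goes in short steps, Python scripts to look and compute and a shell command to move; the robot and the scene stay as the last step left them, time stands still between calls to the robot, and variables do not carry over. Pictures are saved under pics/ and viewed, about 8 in all and at most 12, crops included, and the job is handed in when it is done.

```bash
mkdir -p pics
cat > h.py <<'E'
import numpy as np, cv2
from scipy.spatial.transform import Rotation as R
from workcell import get_obs, viewer, ctrl, masks_of
def cal(n):
    c=viewer.get_calibration(n); K=np.array([[c['fx'],0,c['cx']],[0,c['fy'],c['cy']],[0,0,1.]])
    return K,cv2.Rodrigues(np.array(c['rvec'],float))[0],np.array(c['tvec'],float).ravel()
def cloud(n,d):
    K,Rm,t=cal(n); v,u=np.indices(d.shape); p=np.stack([(u-K[0,2])/K[0,0]*d,(v-K[1,2])/K[1,1]*d,d],-1)
    P=(p-t)@Rm; P[d<=0]=np.nan; return P
def proj(n,P):
    K,Rm,t=cal(n); p=np.atleast_2d(P)@Rm.T+t; return (p@K.T)[:,:2]/p[:,2:]
def rows():
    o=get_obs(); return o['t'],np.round(o['ee_pos'],1),np.round(R.from_rotvec(o['orientation']).as_matrix(),3),np.round(o['ft_force'],1),o['width']
E
python3 - <<'E'
from h import *
for n in ('top','side'):
    im,d=viewer.get_image(n); np.savez(f'{n}0.npz',im=im,d=d); cv2.imwrite(f'pics/{n}0.png',im[:,:,::-1])
    P=cloud(n,d); K,Rm,t=cal(n); print(n,K[0,0],(-Rm.T@t).round(),Rm[2].round(2))
    for th in ('pin','mount','cheek','bolt_head'):
        for m in masks_of(n,th)[:4]:
            q=P[m['pixels']]; q=q[~np.isnan(q[:,0])]
            print(th,round(m['score'],2),np.round(m['location']),m['pixels'].sum(),np.median(q,0).round() if len(q) else '', im[m['pixels']].mean(0).round())
print(rows())
E
```

```text
top 432.7799377109352 [ 246.  -38. 1177.] [ 0.22  0.01 -0.98]
pin 0.94 [211. 287.] 948 [302. 159.  27.] [225. 199.  77.]
pin 0.87 [173. 227.] 975 [460. 269.  27.] [225. 206. 148.]
pin 0.62 [139. 299.] 1159 [265. 342.  26.] [207.  58.  54.]
pin 0.56 [242. 185.] 950 [571.  92.  27.] [232.  71.  66.]
mount 0.68 [333. 171.] 4355 [ 616. -154.   34.] [129. 127. 124.]
cheek 0.76 [330. 178.] 4364 [ 615. -152.   36.] [129. 127. 124.]
bolt_head 0.64 [324. 167.] 203 [ 640. -127.   71.] [222. 221. 215.]
bolt_head 0.57 [333. 176.] 4304 [ 614. -152.   36.] [129. 127. 124.]
side 393.1592996177314 [  434. -1040.   722.] [ 0.06  0.84 -0.54]
pin 0.92 [214. 206.] 501 [309. 144.  21.] [217. 182.   1.]
pin 0.73 [205. 181.] 425 [265. 334.  20.] [218.  24.  11.]
pin 0.7 [293. 211.] 433 [572.  79.  22.] [236.  31.   7.]
pin 0.7 [320. 256.] 3453 [ 625. -185.   50.] [120. 115. 109.]
mount 0.61 [320. 255.] 3549 [ 624. -185.   50.] [120. 115. 108.]
cheek 0.88 [320. 256.] 3506 [ 624. -185.   50.] [120. 115. 108.]
cheek 0.65 [337. 195.] 246 [730. 131.  46.] [186. 177. 161.]
bolt_head 0.37 [246. 219.] 112 [398.  40.  19.] [60. 53. 48.]
(0.5, array([255.8, 570.2, 195.4]), array([[ 0.409,  0.912, -0.   ],
       [ 0.912, -0.409, -0.   ],
       [-0.   , -0.   , -1.   ]]), array([1.1, 1.1, 0.4]), 87.84369120410366)
```

```bash
sleep 1; ls pics
```

```text
side0.png
top0.png
```

View pics/top0.png

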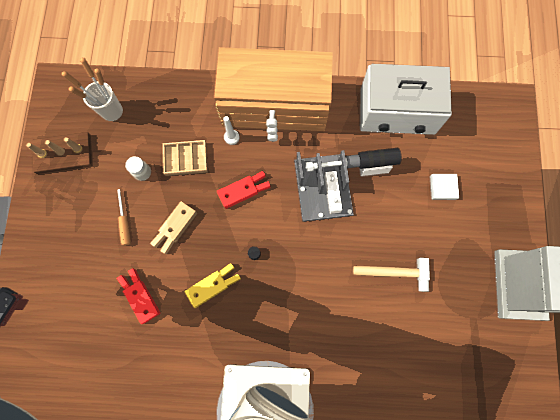

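View pics/side0.png

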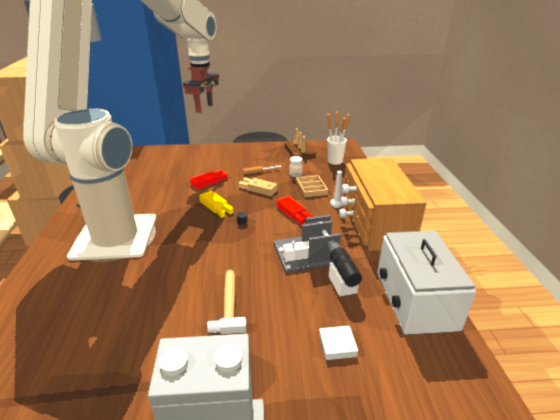

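The top view shows the wooden pin at (173,227) with its nose toward lower-left, and the mount at (325,185) with its nut runner to the right. The side view shows both as well. Next I'll measure each of them.

Run:
```python
from h import *
z=np.load('top0.npz'); im,d=z['im'],z['d']; P=cloud('top',d)
s=np.load('side0.npz'); 
a=cv2.resize(im[140:230,280:410],None,fx=6,fy=6,interpolation=2)[:,:,::-1]
b=cv2.resize(s['im'][205:285,265:375],None,fx=6,fy=6,interpolation=2)[:,:,::-1]
cv2.imwrite('pics/m1.png',a); cv2.imwrite('pics/m2.png',b)
# fuse mount cloud, height layers
Q=np.vstack([P[140:230,285:360].reshape(-1,3)])
Q=Q[~np.isnan(Q[:,0])]
for lo,hi in((8,16),(45,55),(78,86),(88,100)):
    q=Q[(Q[:,2]>lo)&(Q[:,2]<hi)&(Q[:,0]>500)&(Q[:,0]<720)&(Q[:,1]<-60)&(Q[:,1]>-240)]
    if len(q)>5: print(lo,hi,len(q),q.mean(0).round(1),cv2.minAreaRect(q[:,:2].astype('f4')))
# pin
viewer.get_image('top'); m=[m for m in masks_of('top','pin') if abs(m['location'][0]-173)<15][0]['pixels']
q=P[m]; q=q[q[:,2]>20]; print('pin',np.median(q[:,2]),cv2.minAreaRect(q[:,:2].astype('f4')))
# holes: dark spots
c=cv2.cvtColor(im,cv2.COLOR_RGB2GRAY)
K,Rm,t=cal('top')
box=cv2.boundingRect(m.astype('u1')); print(box)
m8=cv2.morphologyEx(m.astype('u1'),cv2.MORPH_CLOSE,np.ones((5,5)))
dk=((c<130)&(cv2.erode(m8,np.ones((3,3)))>0)).astype('u1')
n,l,st,ce=cv2.connectedComponentsWithStats(dk)
def atz(u,v,zz):
    r=np.array([(u-K[0,2])/K[0,0],(v-K[1,2])/K[1,1],1])@Rm; o=-Rm.T@t; return o+r*(zz-o[2])/r[2]
for i in range(1,n):
    if st[i,4]>=2: print(st[i,4],ce[i].round(1),atz(*ce[i],28).round(1))
```

```text
8 16 1600 [ 578.  -125.8   12.6] ((605.359130859375, -130.24383544921875), (202.1783905029297, 142.16378784179688), 9.567323684692383)
45 55 436 [ 575.7 -154.3   50.8] ((608.4874877929688, -155.5511932373047), (146.76979064941406, 141.24557495117188), 48.91228103637695)
78 86 208 [ 637.5 -153.2   81.4] ((621.4640502929688, -142.45443725585938), (93.40662384033203, 163.95016479492188), 5.613796710968018)
88 100 223 [ 622.3 -148.5   95.3] ((623.1795043945312, -148.00326538085938), (90.43968963623047, 74.75071716308594), 9.46914005279541)
pin 27.50623873307441 ((457.54571533203125, 274.6922912597656), (53.91164016723633, 140.21990966796875), 59.02381134033203)
(152, 202, 45, 52)
14 [183.3 211.5] [499.8 248.8  28. ]
61 [181.5 230.3] [447.7 248.4  28. ]
15 [169.9 229.5] [448.1 280.   28. ]
55 [162.1 240.7] [416.7 297.7  28. ]
```

```bash
python3 -c "
import cv2,numpy as np
a=cv2.imread('pics/m1.png');b=cv2.imread('pics/m2.png')
c=np.zeros((600,800,3),'u1')
a=cv2.resize(a,(500,346));b=cv2.resize(b,(340,247))
print(a.shape)
c=cv2.imread('pics/m1.png');cv2.imwrite('pics/m1b.png',c)"
```

```text
(346, 500, 3)
```

View pics/m1.png

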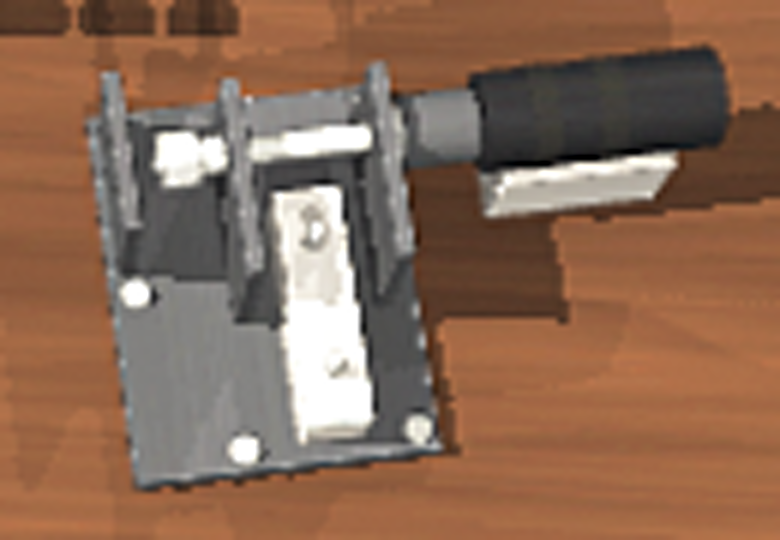

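Fits: the mount's yaw is about 9.5° with its seat near (554.1,-159.5). The pin origin is near (456.7,274.8) with yaw about -31.1°. Next I'll go above the pin.

```bash
python3 -m inch '[{"tx":-2.08,"ty":3.38},{"tx":-2.08,"ty":3.38},{"tx":-2.08,"ty":3.38},{"tx":-2.08,"ty":3.38},{"tx":-2.08,"ty":3.38},{"tx":-2.08,"ty":3.38},{"tx":-2.08,"ty":3.38},{"tx":-2.08,"ty":3.38},{"tx":-2.08,"ty":3.38},{"az":6.9,"tz":5},{"tz":5},{}]'; python3 -c "
from h import *
print(rows())"
```

```text
(0.6, array([255.8, 570.2, 195.5]), array([[ 0.409,  0.912,  0.   ],
       [ 0.912, -0.409,  0.   ],
       [ 0.   ,  0.   , -1.   ]]), array([-0.3,  0.3,  0.4]), 87.8567833912319)$[0]: bad value
```

Refused without moving, so a row probably needs every key.

```bash
python3 -m inch '[{"tx":-2.34,"ty":3.8,"tz":0,"ax":0,"ay":0,"az":0,"jaw":1}]'
```

```text
t: 0.72
ee_pos: [280.3, 534.7, 195.5]
orientation: [-2.634, -1.711, -0.001]
ft_force: [0.6, -0.9, 0.7]
width: 87.9
```

```bash
python3 -m inch '[{"tx":-2.34,"ty":3.8,"tz":0,"ax":0,"ay":0,"az":0,"jaw":1},{"tx":-2.34,"ty":3.8,"tz":0,"ax":0,"ay":0,"az":0,"jaw":1},{"tx":-2.34,"ty":3.8,"tz":0,"ax":0,"ay":0,"az":0,"jaw":1},{"tx":-2.34,"ty":3.8,"tz":0,"ax":0,"ay":0,"az":0,"jaw":1},{"tx":-2.34,"ty":3.8,"tz":0,"ax":0,"ay":0,"az":0,"jaw":1},{"tx":-2.34,"ty":3.8,"tz":0,"ax":0,"ay":0,"az":0,"jaw":1},{"tx":-2.34,"ty":3.8,"tz":0,"ax":0,"ay":0,"az":0,"jaw":1},{"tx":0,"ty":0,"tz":5,"ax":0,"ay":0,"az":6.9,"jaw":1},{"tx":0,"ty":0,"tz":5,"ax":0,"ay":0,"az":0,"jaw":1},{"tx":0,"ty":0,"tz":0,"ax":0,"ay":0,"az":0,"jaw":1}]'; python3 -c "
from h import *
o=rows();print(o);T=np.array([456.7,274.8,4]);print('cm',(T-o[1])@o[2]/10)
for n in('top','side'):
  im,d=viewer.get_image(n);np.savez(n+'1.npz',im=im,d=d)
  u=proj(n,[456.7,274.8,28])[0].astype(int);print(u)
  c=im[u[1]-45:u[1]+45,u[0]-50:u[0]+50];cv2.imwrite('pics/'+n+'1.png',cv2.resize(c,None,fx=4,fy=4)[:,:,::-1])
a=np.hstack([cv2.imread('pics/top1.png'),cv2.imread('pics/side1.png')]);cv2.imwrite('pics/ab1.png',a)"
```

```text
t: 1.98
ee_pos: [454.1, 273.4, 92.7]
orientation: [2.735, 1.545, -0.011]
ft_force: [0.2, 0.3, 0.6]
width: 88.0
(1.975, array([454.1, 273.4,  92.7]), array([[ 0.516,  0.856, -0.006],
       [ 0.856, -0.516, -0.004],
       [-0.006, -0.004, -1.   ]]), array([0.2, 0.3, 0.6]), 88.00483213026818)
cm [0.30722 0.1858  8.86788]
[172 226]
[257 182]
```

View pics/ab1.png

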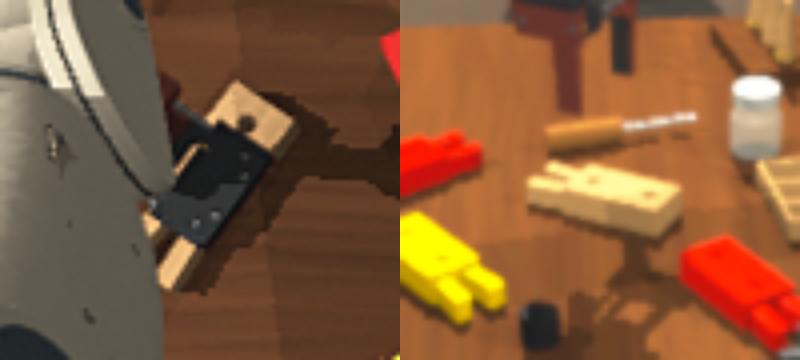

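The left crop (top) shows the gripper lined up across the pin block. The right crop (side) shows the pin clear, with its holes near crop (598,170) and (652,193). I'll check those holes against the top-view estimate.

```bash
python3 -c "
from h import *
print(proj('side',[[448.1,280,28],[499.8,248.8,28]]).round(1))
K,Rm,t=cal('side');o=-Rm.T@t
for u,v in((256.5,179.5),(270,185.3)):
  r=np.array([(u-K[0,2])/K[0,0],(v-K[1,2])/K[1,1],1])@Rm;print((o+r*(28-o[2])/r[2]).round(1))
"; python3 -m inch '[{"tx":0.3,"ty":0.18,"tz":4.4,"ax":0,"ay":0,"az":0,"jaw":1},{"tx":0,"ty":0,"tz":4.4,"ax":0,"ay":0,"az":0,"jaw":1},{"tx":0,"ty":0,"tz":0,"ax":0,"ay":0,"az":0,"jaw":1}]'
```

```text
[[255.  181.8]
 [269.2 185.1]]
[454.3 297.9  28. ]
[502.8 247.3  28. ]
t: 2.45
ee_pos: [459.0, 276.5, 7.2]
orientation: [2.735, 1.546, -0.004]
ft_force: [-0.0, -0.3, 0.4]
width: 88.0
```

```bash
python3 -m inch '[{"tx":-0.2,"ty":-0.1,"tz":0.4,"ax":0,"ay":0,"az":0,"jaw":1},{"tx":0,"ty":0,"tz":0,"ax":0,"ay":0,"az":0,"jaw":0},{"tx":0,"ty":0,"tz":0,"ax":0,"ay":0,"az":0,"jaw":0},{"tx":0,"ty":0,"tz":0,"ax":0,"ay":0,"az":0,"jaw":0},{"tx":0,"ty":0,"tz":0,"ax":0,"ay":0,"az":0,"jaw":0},{"tx":0,"ty":0,"tz":0,"ax":0,"ay":0,"az":0,"jaw":0}]'
```

```text
t: 3.2
ee_pos: [457.8, 275.4, 3.5]
orientation: [2.735, 1.545, -0.0]
ft_force: [-0.1, 0.4, 0.9]
width: 41.0
```

```bash
python3 -m inch '[{"tx":0,"ty":0,"tz":0,"ax":0,"ay":0,"az":0,"jaw":0},{"tx":0,"ty":0,"tz":0,"ax":0,"ay":0,"az":0,"jaw":0}]'; python3 -c "
from h import *
for n in('top','side'):
  im,d=viewer.get_image(n);np.savez(n+'2.npz',im=im,d=d)
  u=proj(n,[456.7,274.8,28])[0].astype(int)
  c=im[u[1]-45:u[1]+45,u[0]-50:u[0]+50];cv2.imwrite('pics/'+n+'2.png',cv2.resize(c,None,fx=4,fy=4)[:,:,::-1])
a=np.hstack([cv2.imread('pics/top2.png'),cv2.imread('pics/side2.png')]);cv2.imwrite('pics/ab2.png',a)"
```

```text
t: 3.45
ee_pos: [457.7, 275.4, 3.4]
orientation: [2.735, 1.545, -0.0]
ft_force: [1.4, 0.2, 0.0]
width: 21.5
```

View pics/ab2.png

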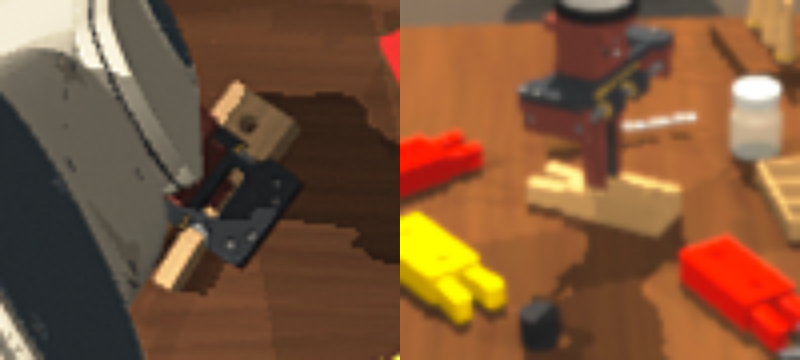

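The side crop shows the fingers closing at crop (600,185) without having pushed the pin. The width never stopped at 50, so nothing is gripped. I'll use depth to see where the fingers really are.

```bash
python3 -c "
from h import *
for n in('top','side'):
  z=np.load(n+'2.npz');P=cloud(n,z['d']);u0=proj(n,[456.7,274.8,28])[0].astype(int)
  print(n,'origin',u0-[50,45],'TCP px',proj(n,[[457.7,275.4,3.4],[457.7,275.4,22.4],[457.7,275.4,60]]).round(1))
  if n=='side':
    for v in range(u0[1]-35,u0[1]+10,3):
      print(v,[(u,P[v,u].round().astype(int).tolist(),z['im'][v,u].tolist()) for u in (u0[0]-4,u0[0]+1,u0[0]+8)])
z=np.load('side0.npz');P0=cloud('side',z['d']);u0=proj('side',[456.7,274.8,28])[0].astype(int)
print(P0[u0[1]-6:u0[1]+14:2,u0[0]].round())
z=np.load('top0.npz');P0=cloud('top',z['d']);print(P0[222:232:3,165:182:4].round().tolist())
"
```

```text
top origin [122 181] TCP px [[174.2 227.9]
 [172.5 226.5]
 [168.9 223.8]]
side origin [207 137] TCP px [[257.8 188. ]
 [257.6 183.5]
 [257.3 174.6]]
147 [(np.int64(253), [445, 237, 186], [103, 53, 43]), (np.int64(258), [462, 225, 191], [113, 57, 48]), (np.int64(265), [490, 324, 148], [60, 60, 60])]
150 [(np.int64(253), [445, 235, 176], [103, 52, 43]), (np.int64(258), [463, 258, 166], [84, 51, 47]), (np.int64(265), [488, 285, 153], [74, 72, 72])]
153 [(np.int64(253), [444, 236, 164], [103, 52, 43]), (np.int64(258), [462, 242, 161], [113, 56, 46]), (np.int64(265), [488, 286, 141], [106, 82, 49])]
156 [(np.int64(253), [444, 240, 151], [82, 50, 45]), (np.int64(258), [462, 242, 150], [64, 51, 51]), (np.int64(265), [488, 279, 132], [50, 51, 50])]
159 [(np.int64(253), [443, 212, 152], [45, 47, 49]), (np.int64(258), [461, 243, 138], [133, 104, 51]), (np.int64(265), [487, 270, 124], [118, 96, 58])]
162 [(np.int64(253), [443, 188, 152], [46, 47, 50]), (np.int64(258), [461, 234, 130], [96, 79, 51]), (np.int64(265), [487, 271, 112], [146, 90, 53])]
165 [(np.int64(253), [442, 188, 141], [100, 55,
[... 1236 characters left out ...]
16], [162, 121, 74]), (np.int64(265), [483, 231, 22], [161, 121, 74])]
[[458. 385.  -1.]
 [458. 363.   1.]
 [456. 299.  25.]
 [456. 280.  27.]
 [455. 261.  28.]
 [455. 247.  27.]
 [454. 246.  19.]
 [454. 250.   9.]
 [454. 246.   2.]
 [453. 236.  -0.]]
[[[468.0, 295.0, 29.0], [469.0, 285.0, 25.0], [470.0, 275.0, 24.0], [470.0, 263.0, 26.0], [471.0, 252.0, 27.0]], [[460.0, 294.0, 28.0], [461.0, 284.0, 27.0], [461.0, 273.0, 28.0], [462.0, 262.0, 28.0], [463.0, 252.0, 26.0]], [[451.0, 293.0, 31.0], [453.0, 284.0, 24.0], [453.0, 272.0, 28.0], [454.0, 262.0, 26.0], [453.0, 249.0, 32.0]], [[443.0, 293.0, 28.0], [447.0, 286.0, 12.0], [445.0, 271.0, 28.0], [445.0, 260.0, 30.0], [447.0, 251.0, 22.0]]]
```

```bash
python3 -c "
from h import *
z=np.load('side1.npz');P=cloud('side',z['d'])
for v in range(150,172,2): print(v,[(P[v,u].round().tolist(),z['im'][v,u].tolist()) for u in (248,250)])
T=np.array([454.1,273.4,92.7]);X=np.array([.516,.856,0])
print(proj('side',[T-44*X,T-57*X,T+44*X,T+57*X]).round(1))
for k in '02':
  a=np.load('side%s.npz'%k)['im'];b=np.load('side1.npz')['im']
  dd=np.abs(a.astype(int)-b).max(2)[165:205,235:285]; 
  print(k);print((dd[::3,::2]>25).astype(int))
"; python3 -m inch '[{"tx":0,"ty":0,"tz":0,"ax":0,"ay":0,"az":0,"jaw":0},{"tx":0,"ty":0,"tz":0,"ax":0,"ay":0,"az":0,"jaw":0}]'
```

```text
150 [([427.0, 223.0, 182.0], [102, 53, 42]), ([434.0, 220.0, 183.0], [111, 57, 45])]
152 [([427.0, 230.0, 171.0], [101, 52, 42]), ([434.0, 219.0, 176.0], [106, 54, 44])]
154 [([427.0, 225.0, 166.0], [101, 52, 43]), ([434.0, 218.0, 169.0], [106, 53, 43])]
156 [([427.0, 224.0, 159.0], [101, 52, 42]), ([433.0, 220.0, 161.0], [106, 54, 44])]
158 [([426.0, 228.0, 150.0], [101, 52, 42]), ([433.0, 228.0, 150.0], [104, 53, 43])]
160 [([426.0, 231.0, 141.0], [101, 52, 44]), ([433.0, 224.0, 144.0], [102, 53, 43])]
162 [([425.0, 233.0, 132.0], [103, 52, 43]), ([433.0, 221.0, 137.0], [102, 51, 42])]
164 [([425.0, 236.0, 123.0], [113, 60, 44]), ([432.0, 224.0, 128.0], [107, 55, 43])]
166 [([423.0, 483.0, -2.0], [169, 100, 56]), ([432.0, 493.0, -7.0], [169, 98, 55])]
168 [([423.0, 408.0, 24.0], [236, 154, 73]), ([431.0, 407.0, 25.0], [245, 167, 75])]
170 [([423.0, 399.0, 20.0], [200, 127, 58]), ([431.0, 397.0, 20.0], [193, 123, 58])]
[[250.1 171.7]
 [248.3 173.1]
 [261.9 162.3]
 [263.5 161. ]]
0
[[0 0 0 0 0 0 0 1 1 0 0 0 0 0 0 0 0 0 0 0 0 0 0 0 0]
 [0 0 0 0 0 0 0 0 0 0 0 0 0 0 0 0 0 0 0 0 0 0 0 0 
[... 793 characters left out ...]
 0 0 0]
 [0 0 0 0 0 0 0 0 0 0 0 0 1 0 0 0 0 0 0 0 0 0 0 0 0]
 [0 0 0 0 0 0 0 0 0 1 1 1 1 1 0 0 0 0 0 0 0 0 0 0 0]
 [0 0 0 0 0 0 0 0 0 1 1 1 1 1 1 0 0 0 0 0 0 0 0 0 0]
 [0 0 0 0 0 0 0 0 0 1 1 1 1 1 1 1 1 1 1 0 0 0 0 0 0]
 [0 0 0 0 0 0 0 0 0 0 1 1 1 1 1 1 1 1 1 1 0 0 0 0 0]
 [0 0 0 0 0 0 0 0 0 0 0 0 0 0 0 0 1 1 1 0 0 0 0 0 0]
 [0 0 0 0 0 0 0 0 0 0 0 0 0 0 0 0 0 0 0 0 0 0 0 0 0]
 [0 0 0 0 0 0 0 0 0 1 1 0 0 0 0 0 0 0 0 0 1 1 0 0 0]
 [0 0 0 0 0 0 0 0 0 0 1 1 1 1 0 0 0 0 0 1 1 1 1 0 0]
 [0 0 0 0 0 0 0 0 0 1 1 1 1 1 0 0 0 1 1 1 1 1 0 0 0]
 [0 0 0 0 0 0 0 1 1 1 1 1 1 1 0 0 0 0 0 0 0 0 0 0 0]]
t: 3.8
ee_pos: [457.8, 275.4, 3.5]
orientation: [2.735, 1.545, -0.0]
ft_force: [-0.9, -0.3, -0.3]
width: 0.5
```

Fingers closed to 0.5 mm with no contact. In the side view the finger ends sat about 7 rows (around 30 mm) above where the reported TCP says. I'll lift, keep the jaws shut and measure the real finger ends in both views.

```bash
python3 -m inch '[{"tx":0,"ty":0,"tz":-5,"ax":0,"ay":0,"az":0,"jaw":0},{"tx":0,"ty":0,"tz":-5,"ax":0,"ay":0,"az":0,"jaw":0},{"tx":0,"ty":0,"tz":0,"ax":0,"ay":0,"az":0,"jaw":0},{"tx":0,"ty":0,"tz":0,"ax":0,"ay":0,"az":0,"jaw":0}]'; python3 -c "
from h import *
T=rows()[1];print(T,'top tip px',proj('top',T),'side',proj('side',[T,T+[0,0,30]]))
cs=[]
for n in('top','side'):
  im,d=viewer.get_image(n);np.savez(n+'3.npz',im=im,d=d);P=cloud(n,d)
  u=proj(n,T)[0].astype(int);c=im[u[1]-45:u[1]+45,u[0]-50:u[0]+50].copy()
  cs.append(cv2.resize(c,None,fx=4,fy=4,interpolation=0))
  if n=='side':
    for v in range(u[1]-20,u[1]+4): print(v,P[v,u[0]].round().tolist(),im[v,u[0]].tolist(),end=' ')
cv2.imwrite('pics/ab3.png',np.hstack(cs)[:,:,::-1])"
```

```text
t: 4.3
ee_pos: [457.4, 275.2, 103.1]
orientation: [2.735, 1.545, -0.001]
ft_force: [-1.4, -0.0, -0.5]
width: 0.3
[457.4 275.2 103.1] top tip px [[164.53963236 220.52399331]] side [[256.91084145 164.05943812]
 [256.66065311 156.5009423 ]]
144 [456.0, 258.0, 188.0] [106, 54, 43] 145 [456.0, 260.0, 184.0] [106, 54, 44] 146 [456.0, 263.0, 179.0] [105, 54, 45] 147 [456.0, 259.0, 177.0] [105, 53, 44] 148 [456.0, 258.0, 174.0] [104, 53, 43] 149 [456.0, 262.0, 168.0] [103, 52, 43] 150 [456.0, 259.0, 166.0] [106, 55, 44] 151 [455.0, 261.0, 161.0] [111, 57, 47] 152 [455.0, 260.0, 157.0] [111, 57, 46] 153 [455.0, 267.0, 151.0] [114, 58, 48] 154 [455.0, 268.0, 146.0] [117, 59, 48] 155 [455.0, 267.0, 143.0] [117, 59, 47] 156 [455.0, 259.0, 143.0] [119, 59, 48] 157 [455.0, 267.0, 135.0] [123, 61, 48] 158 [455.0, 266.0, 131.0] [136, 75, 50] 159 [459.0, 549.0, -1.0] [161, 96, 53] 160 [459.0, 541.0, -2.0] [179, 107, 56] 161 [458.0, 523.0, 1.0] [181, 109, 57] 162 [458.0, 517.0, -1.0] [181, 108, 56] 163 [458.0, 506.0, -0.0] [181, 107, 56] 164 [457.0, 494.0, 1.0] [181, 107, 56] 165 [457.0, 484.0, 0.0] [185, 110, 57] 166 [457.0, 476.0, -0.0] [214, 130, 63] 167 [456.0, 416.0, 24.0] [240, 160, 73]
```

View pics/ab3.png

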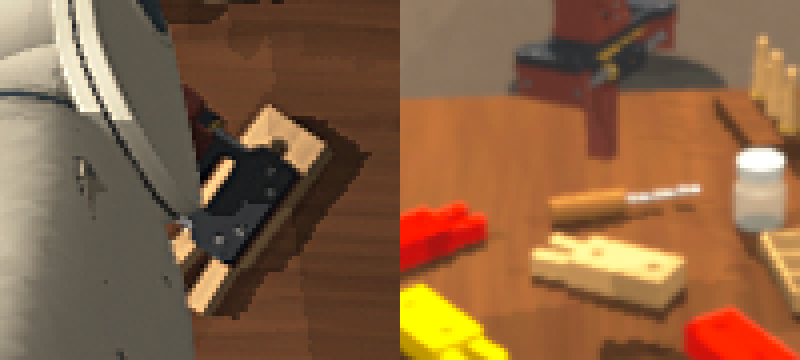

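Left crop: gripper still across the block. Right crop: the shut fingertips end at row 158.5, where the reported TCP predicts 164. The true finger ends are therefore about 27 mm above the reported TCP (tip z ≈ 130 against 103.1), with x and y agreeing. I'll check `ctrl.tcp_to_grasp`, then open and go down with that offset.

```bash
python3 -c "
from h import *
print(ctrl.tcp_to_grasp,[a for a in dir(ctrl) if a[0]!='_'])"; python3 -m inch '[{"tx":0,"ty":0,"tz":0,"ax":0,"ay":0,"az":0,"jaw":1},{"tx":0,"ty":0,"tz":0,"ax":0,"ay":0,"az":0,"jaw":1},{"tx":0,"ty":0,"tz":0,"ax":0,"ay":0,"az":0,"jaw":1},{"tx":0,"ty":0,"tz":0,"ax":0,"ay":0,"az":0,"jaw":1},{"tx":0,"ty":0,"tz":0,"ax":0,"ay":0,"az":0,"jaw":1},{"tx":0,"ty":0,"tz":3,"ax":0,"ay":0,"az":0,"jaw":1},{"tx":0,"ty":0,"tz":4,"ax":0,"ay":0,"az":0,"jaw":1},{"tx":0,"ty":0,"tz":3.6,"ax":0,"ay":0,"az":0,"jaw":1},{"tx":0,"ty":0,"tz":0,"ax":0,"ay":0,"az":0,"jaw":1}]'
```

```text
18.700000000000003 ['Unreachable', 'close_job', 'tcp_to_grasp']
t: 5.52
ee_pos: [455.9, 274.3, -4.5]
orientation: [2.735, 1.545, -0.008]
ft_force: [0.0, 0.4, -0.1]
width: 86.1
```

```bash
python3 -m inch '[{"tx":0,"ty":0,"tz":0.8,"ax":0,"ay":0,"az":0,"jaw":1},{"tx":0,"ty":0,"tz":0.7,"ax":0,"ay":0,"az":0,"jaw":1},{"tx":0,"ty":0,"tz":0,"ax":0,"ay":0,"az":0,"jaw":1}]'
```

```text
t: 5.9
ee_pos: [458.0, 275.5, -17.2]
orientation: [2.735, 1.545, 0.001]
ft_force: [-0.0, 0.9, 0.8]
width: 88.0
```

```bash
python3 -m inch '[{"tx":0,"ty":0,"tz":0.4,"ax":0,"ay":0,"az":0,"jaw":1},{"tx":0,"ty":0,"tz":0,"ax":0,"ay":0,"az":0,"jaw":0},{"tx":0,"ty":0,"tz":0,"ax":0,"ay":0,"az":0,"jaw":0},{"tx":0,"ty":0,"tz":0,"ax":0,"ay":0,"az":0,"jaw":0},{"tx":0,"ty":0,"tz":0,"ax":0,"ay":0,"az":0,"jaw":0},{"tx":0,"ty":0,"tz":0,"ax":0,"ay":0,"az":0,"jaw":0},{"tx":0,"ty":0,"tz":0,"ax":0,"ay":0,"az":0,"jaw":0}]'
```

```text
t: 6.78
ee_pos: [457.9, 275.5, -21.4]
orientation: [-2.735, -1.545, -0.001]
ft_force: [0.0, 0.1, 1.2]
width: 50.0
```

Gripped at 50.0 mm. Now I'll lift and carry it to a spot above the mount.

```bash
python3 -m inch '[{"tx":0,"ty":0,"tz":-3,"ax":0,"ay":0,"az":0,"jaw":0},{"tx":0,"ty":0,"tz":-4.5,"ax":0,"ay":0,"az":0,"jaw":0},{"tx":0,"ty":0,"tz":-4.5,"ax":0,"ay":0,"az":0,"jaw":0},{"tx":-3.58,"ty":3.41,"tz":0,"ax":0,"ay":0,"az":0,"jaw":0},{"tx":-3.58,"ty":3.41,"tz":0,"ax":0,"ay":0,"az":0,"jaw":0},{"tx":-3.58,"ty":3.41,"tz":0,"ax":0,"ay":0,"az":0,"jaw":0},{"tx":-3.58,"ty":3.41,"tz":0,"ax":0,"ay":0,"az":0,"jaw":0},{"tx":-3.58,"ty":3.41,"tz":0,"ax":0,"ay":0,"az":0,"jaw":0},{"tx":-3.58,"ty":3.41,"tz":0,"ax":0,"ay":0,"az":0,"jaw":0},{"tx":-3.58,"ty":3.41,"tz":0,"ax":0,"ay":0,"az":0,"jaw":0},{"tx":-3.58,"ty":3.41,"tz":0,"ax":0,"ay":0,"az":0,"jaw":0},{"tx":-3.58,"ty":3.41,"tz":0,"ax":0,"ay":0,"az":0,"jaw":0}]'; python3 -m inch '[{"tx":0,"ty":0,"tz":0,"ax":0,"ay":0,"az":-10.15,"jaw":0},{"tx":0,"ty":0,"tz":0,"ax":0,"ay":0,"az":-10.15,"jaw":0},{"tx":0,"ty":0,"tz":0,"ax":0,"ay":0,"az":-10.15,"jaw":0},{"tx":0,"ty":0,"tz":0,"ax":0,"ay":0,"az":-10.15,"jaw":0},{"tx":0,"ty":0,"tz":0,"ax":0,"ay":0,"az":0,"jaw":0},{"tx":0,"ty":0,"tz":0,"ax":0,"ay":0,"az":0,"jaw":0}]'; python3 -c "
from h import *
o=rows();print(o);T=np.array([554.8,-159.4,60]);print('cm',(T-o[1])@o[2]/10)
cs=[]
for n in('top','side'):
  im,d=viewer.get_image(n);np.savez(n+'4.npz',im=im,d=d)
  u=proj(n,[580,-155,70])[0].astype(int);c=im[u[1]-50:u[1]+50,u[0]-50:u[0]+50].copy();print(u)
  cs.append(cv2.resize(c,None,fx=4,fy=4,interpolation=0))
cv2.imwrite('pics/ab4.png',np.hstack(cs)[:,:,::-1])"
```

```text
t: 8.28
ee_pos: [553.9, -160.5, 98.1]
orientation: [-2.735, -1.545, 0.001]
ft_force: [0.5, 0.9, -1.9]
width: 49.8
t: 9.02
ee_pos: [554.0, -158.9, 98.2]
orientation: [-2.033, -2.394, 0.0]
ft_force: [0.3, 0.5, -2.0]
width: 49.9
(9.025, array([ 554. , -158.9,   98.2]), array([[-0.162,  0.987, -0.001],
       [ 0.987,  0.162,  0.   ],
       [ 0.   , -0.001, -1.   ]]), array([ 0.3,  0.5, -2. ]), 49.941382253760395)
cm [-0.06231  0.07468  3.81992]
[333 185]
[305 238]
```

View pics/ab4.png

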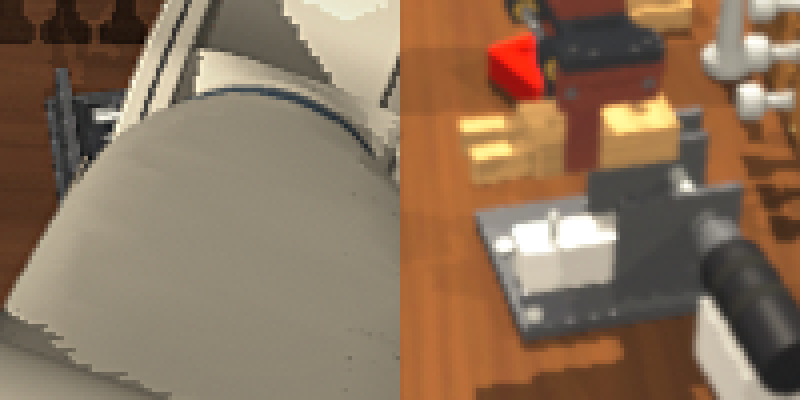

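The pin is held level (about 2 N weight) above the mount, and in the side crop the front dowel is near (554,225). The arm blocks the top view. I'll overlay model wireframes on the initial top view and on the current side view to check the fit.

```bash
cat >> h.py <<'E'
def frame(x,y,z,deg):
    Rz=R.from_euler('z',deg,degrees=True).as_matrix(); return lambda p: np.atleast_2d(p)@Rz.T+[x,y,z]
def box(x0,x1,y0,y1,z0,z1):
    c=np.array([[x,y,z] for x in(x0,x1) for y in(y0,y1) for z in(z0,z1)],float)
    return [(c[i],c[j]) for i in range(8) for j in range(i+1,8) if (c[i]!=c[j]).sum()==1]
def draw(n,im,u0,f,F,segs,col):
    for a,b in segs:
        q=(proj(n,F(np.array([a,b])))-u0+.5)*f
        cv2.line(im,*[tuple(int(v) for v in p.round()) for p in q],col,1)
MOUNT=box(-70,110,-50,92,0,12)+box(-60,50,-15,15,12,50)+box(0,90,29,37,12,95)+box(0,90,-37,-29,12,95)+[(np.array([x,0,50.]),np.array([x,0,68.])) for x in(-35,25)]
PIN=box(-30,70,-25,25,0,28)
E
python3 - <<'E'
from h import *
M=frame(578.8,-155.4,0,9.47)
out=[]
for n,k,u0,u1 in(('top','0',(290,145),(357,220)),('side','4',(262,198),(335,273))):
    im=np.load(n+k+'.npz')['im']; f=5.4 if n=='top' else 5.4
    c=cv2.resize(im[u0[1]:u1[1],u0[0]:u1[0]],None,fx=f,fy=f,interpolation=2)
    draw(n,c,np.array(u0),f,M,MOUNT,(0,255,0))
    if n=='side':
        draw(n,c,np.array(u0),f,frame(*(np.array([554,-158.9,0])-[.7,.1,0])[:2],98.2+21.4,9.4),PIN,(255,0,0))
    out.append(c)
cv2.imwrite('pics/ov1.png',np.hstack(out)[:,:,::-1]); print(np.hstack(out).shape)
E
```

```text
(405, 756, 3)
```

View pics/ov1.png

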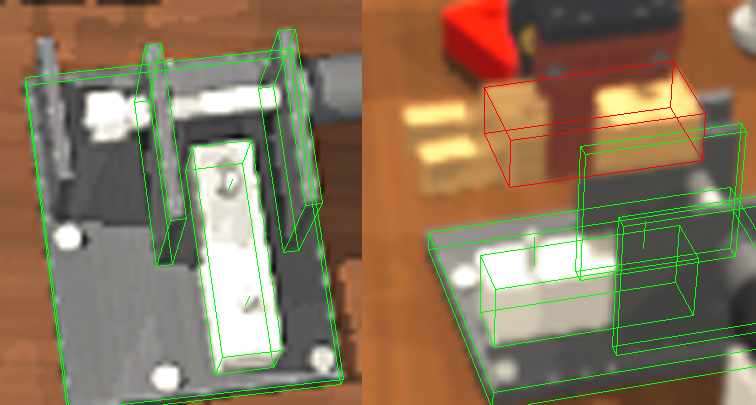

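The overlays fit: the mount wireframe is within about 1–2 mm in both views, and the held pin's box matches. I'll make a small correction, then descend in steps while watching force.

```bash
python3 -m inch '[{"tx":0,"ty":0.12,"tz":2.5,"ax":0,"ay":0,"az":0,"jaw":0},{"tx":0,"ty":0,"tz":2.4,"ax":0,"ay":0,"az":0,"jaw":0},{"tx":0,"ty":0,"tz":0,"ax":0,"ay":0,"az":0,"jaw":0},{"tx":0,"ty":0,"tz":0,"ax":0,"ay":0,"az":0,"jaw":0}]';  python3 -m inch '[{"tx":0,"ty":0,"tz":0.4,"ax":0,"ay":0,"az":0,"jaw":0},{"tx":0,"ty":0,"tz":0.4,"ax":0,"ay":0,"az":0,"jaw":0},{"tx":0,"ty":0,"tz":0,"ax":0,"ay":0,"az":0,"jaw":0}]'
```

```text
t: 9.62
ee_pos: [556.0, -158.9, 50.1]
orientation: [2.029, 2.397, 0.0]
ft_force: [0.5, 0.3, -1.4]
width: 49.9
t: 10.0
ee_pos: [555.4, -158.7, 41.4]
orientation: [-2.029, -2.398, 0.0]
ft_force: [-0.5, 0.1, -2.5]
width: 49.9
```

```bash
python3 -m inch '[{"tx":0,"ty":0,"tz":0.4,"ax":0,"ay":0,"az":0,"jaw":0},{"tx":0,"ty":0,"tz":0.4,"ax":0,"ay":0,"az":0,"jaw":0},{"tx":0,"ty":0,"tz":0,"ax":0,"ay":0,"az":0,"jaw":0}]';  python3 -m inch '[{"tx":0,"ty":0,"tz":0.3,"ax":0,"ay":0,"az":0,"jaw":0},{"tx":0,"ty":0,"tz":0,"ax":0,"ay":0,"az":0,"jaw":0}]'
```

```text
t: 10.38
ee_pos: [555.4, -158.5, 33.0]
orientation: [-2.029, -2.398, 0.0]
ft_force: [0.4, 0.8, -3.5]
width: 49.5
t: 10.62
ee_pos: [555.5, -158.6, 30.3]
orientation: [-2.029, -2.398, -0.0]
ft_force: [1.1, 2.5, -3.2]
width: 49.8
```

```bash
python3 -m inch '[{"tx":0,"ty":0,"tz":0.2,"ax":0,"ay":0,"az":0,"jaw":0},{"tx":0,"ty":0,"tz":0.15,"ax":0,"ay":0,"az":0,"jaw":0},{"tx":0,"ty":0,"tz":0,"ax":0,"ay":0,"az":0,"jaw":0}]'
```

```text
t: 11.0
ee_pos: [555.6, -158.6, 28.5]
orientation: [2.029, 2.398, 0.0]
ft_force: [-5.4, 4.1, 14.7]
width: 50.1
```

It bottomed out at 28.5 (expected 28.6) with the force rising to 15 N. Now I'll release, lift and check.

```bash
python3 -m inch '[{"tx":0,"ty":0,"tz":0,"ax":0,"ay":0,"az":0,"jaw":1},{"tx":0,"ty":0,"tz":0,"ax":0,"ay":0,"az":0,"jaw":1},{"tx":0,"ty":0,"tz":0,"ax":0,"ay":0,"az":0,"jaw":1},{"tx":0,"ty":0,"tz":0,"ax":0,"ay":0,"az":0,"jaw":1},{"tx":0,"ty":0,"tz":-2,"ax":0,"ay":0,"az":0,"jaw":1},{"tx":0,"ty":0,"tz":-4,"ax":0,"ay":0,"az":0,"jaw":1},{"tx":0,"ty":0,"tz":-4,"ax":0,"ay":0,"az":0,"jaw":1},{"tx":0,"ty":0,"tz":0,"ax":0,"ay":0,"az":0,"jaw":1}]'
python3 - <<'E'
from h import *
M=frame(578.8,-155.4,0,9.47)
o=rows();print(o); b=M([66,57,0])[0]; print('bolt',b,'cm',(b-o[1])@o[2]/10)
n='side'; im,d=viewer.get_image(n); P=cloud(n,d)
print('front dowel region / pin top z', [P[v,u].round().tolist() for u,v in proj(n,M([[-60,-10,78],[-20,-10,78],[10,-15,78],[35,-15,78]])).round().astype(int)])
u0,u1=(252,190),(345,280); f=6; c=cv2.resize(im[u0[1]:u1[1],u0[0]:u1[0]],None,fx=f,fy=f,interpolation=2)
draw(n,c,np.array(u0),f,M,[(a+[-25,0,50],b+[-25,0,50]) for a,b in PIN],(255,0,0))
cv2.imwrite('pics/s5.png',c[:,:,::-1])
E
```

```text
t: 12.0
ee_pos: [558.2, -159.6, 131.4]
orientation: [2.025, 2.393, 0.005]
ft_force: [0.5, -0.5, -0.4]
width: 87.7
(12.0, array([ 558.2, -159.6,  131.4]), array([[-0.166,  0.986,  0.007],
       [ 0.986,  0.166, -0.002],
       [-0.003,  0.007, -1.   ]]), array([ 0.5, -0.5, -0.4]), 87.73363675258992)
bolt [634.52226799 -88.31774564   0.        ] cm [ 5.80090063  8.61668105 13.17916914]
front dowel region / pin top z [[524.0, -160.0, 66.0], [562.0, -166.0, 76.0], [588.0, -191.0, 95.0], [611.0, -187.0, 94.0]]
```

View pics/s5.png

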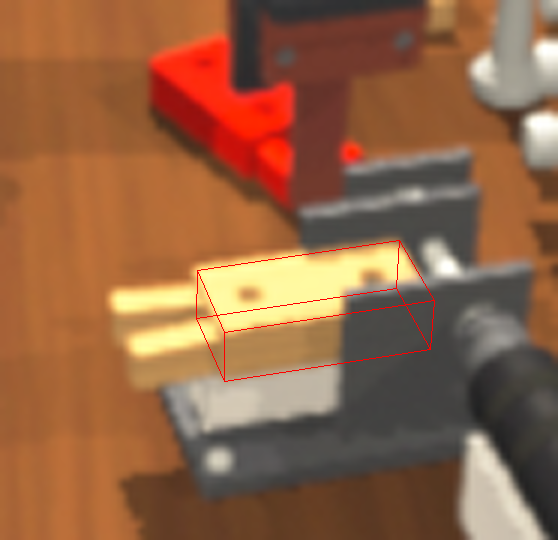

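The side crop shows the pin down between the cheeks on the ledge, matching the seated-model wireframe, nose out. The mandrel is at (510,70) and the gripper is clear. Before going over the gap I'll check what stands beyond it.

Run:
```python
from h import *
P=np.vstack([cloud(n,np.load(n+'0.npz')['d']).reshape(-1,3) for n in('top','side')]);P=P[~np.isnan(P[:,0])]
M=frame(578.8,-155.4,0,9.47); c=M([66,57,0])[0]
a=np.radians(9.47);X=np.array([np.cos(a),np.sin(a)]);Y=np.array([-X[1],X[0]])
q=P[:,:2]-c[:2]; u=q@X; v=q@Y
for lo in range(50,190,10):
    for w in((-60,-20),(-20,20),(20,60)):
        m=(u>=lo)&(u<lo+10)&(v>w[0])&(v<w[1]); print(lo,w,m.sum(),P[m,2].max().round() if m.any() else '-',end=' | ')
    print()
```

```text
50 (-60, -20) 39 7.0 | 50 (-20, 20) 43 7.0 | 50 (20, 60) 43 7.0 | 
60 (-60, -20) 61 8.0 | 60 (-20, 20) 51 6.0 | 60 (20, 60) 52 5.0 | 
70 (-60, -20) 72 6.0 | 70 (-20, 20) 65 6.0 | 70 (20, 60) 59 6.0 | 
80 (-60, -20) 68 4.0 | 80 (-20, 20) 70 6.0 | 80 (20, 60) 64 10.0 | 
90 (-60, -20) 77 5.0 | 90 (-20, 20) 71 7.0 | 90 (20, 60) 70 5.0 | 
100 (-60, -20) 63 6.0 | 100 (-20, 20) 68 6.0 | 100 (20, 60) 64 6.0 | 
110 (-60, -20) 335 151.0 | 110 (-20, 20) 68 5.0 | 110 (20, 60) 70 4.0 | 
120 (-60, -20) 448 153.0 | 120 (-20, 20) 522 153.0 | 120 (20, 60) 89 151.0 | 
130 (-60, -20) 145 164.0 | 130 (-20, 20) 168 164.0 | 130 (20, 60) 550 152.0 | 
140 (-60, -20) 90 166.0 | 140 (-20, 20) 120 166.0 | 140 (20, 60) 110 165.0 | 
150 (-60, -20) 77 164.0 | 150 (-20, 20) 77 167.0 | 150 (20, 60) 97 164.0 | 
160 (-60, -20) 81 166.0 | 160 (-20, 20) 82 167.0 | 160 (20, 60) 76 166.0 | 
170 (-60, -20) 78 165.0 | 170 (-20, 20) 75 164.0 | 170 (20, 60) 79 165.0 | 
180 (-60, -20) 79 165.0 | 180 (-20, 20) 77 166.0 | 180 (20, 60) 71 165.0 |
```

```bash
python3 -m inch '[{"tx":2.93,"ty":4.4,"tz":0,"ax":0,"ay":0,"az":0,"jaw":1},{"tx":2.93,"ty":4.4,"tz":0,"ax":0,"ay":0,"az":0,"jaw":1},{"tx":0,"ty":0,"tz":0,"ax":0,"ay":0,"az":10,"jaw":1},{"tx":0,"ty":0,"tz":0,"ax":0,"ay":0,"az":10,"jaw":1},{"tx":0,"ty":0,"tz":0,"ax":0,"ay":0,"az":10,"jaw":1},{"tx":0,"ty":0,"tz":0,"ax":0,"ay":0,"az":10,"jaw":1},{"tx":0,"ty":0,"tz":0,"ax":0,"ay":0,"az":10,"jaw":1},{"tx":0,"ty":0,"tz":0,"ax":0,"ay":0,"az":10,"jaw":1},{"tx":0,"ty":0,"tz":0,"ax":0,"ay":0,"az":10,"jaw":1},{"tx":0,"ty":0,"tz":0,"ax":0,"ay":0,"az":10,"jaw":1},{"tx":0,"ty":0,"tz":0,"ax":0,"ay":0,"az":10,"jaw":1},{"tx":0,"ty":0,"tz":0,"ax":0,"ay":0,"az":0,"jaw":1}]'
python3 - <<'E'
from h import *
o=rows();print(o);b=np.array([635.2,-87.3,19]);print('cm',(b-o[1])@o[2]/10)
E
```

```text
t: 13.55
ee_pos: [631.8, -86.2, 125.9]
orientation: [-3.13, -0.263, 0.003]
ft_force: [-0.6, 0.3, 0.5]
width: 87.5
(13.55, array([631.8, -86.2, 125.9]), array([[ 0.986,  0.167, -0.002],
       [ 0.167, -0.986,  0.   ],
       [-0.002, -0.001, -1.   ]]), array([-0.6,  0.3,  0.5]), 87.544998285325)
cm [ 0.33825  0.17593 10.68932]
```

```bash
python3 -m inch '[{"tx":0.34,"ty":0.18,"tz":3,"ax":0,"ay":0,"az":0,"jaw":1},{"tx":0,"ty":0,"tz":3.3,"ax":0,"ay":0,"az":0,"jaw":1},{"tx":0,"ty":0,"tz":0,"ax":0,"ay":0,"az":0,"jaw":1},{"tx":0,"ty":0,"tz":0,"ax":0,"ay":0,"az":0,"jaw":1}]'
python3 - <<'E'
from h import *
o=rows();print(o);b=np.array([635.2,-87.3,19]);print('cm',(b-o[1])@o[2]/10)
M=frame(578.8,-155.4,0,9.47); cs=[]
for n,u0,u1 in(('top',(285,140),(375,230)),('side',(280,175),(370,265))):
    im,d=viewer.get_image(n); f=4.4; c=cv2.resize(im[u0[1]:u1[1],u0[0]:u1[0]],None,fx=f,fy=f,interpolation=2)
    draw(n,c,np.array(u0),f,M,MOUNT[12*2:12*4]+box(58,74,49,65,54,76),(0,255,0))
    e=frame(*o[1],9.47); draw(n,c,np.array(u0),f,e,box(44,57,-10,10,27,60)+box(-57,-44,-10,10,27,60),(255,0,0)); cs.append(c)
cv2.imwrite('pics/b6.png',np.hstack(cs)[:,:,::-1])
E
```

```text
t: 14.05
ee_pos: [636.6, -87.6, 64.6]
orientation: [3.13, 0.264, 0.0]
ft_force: [0.1, -0.3, 0.4]
width: 87.8
(14.05, array([636.6, -87.6,  64.6]), array([[ 0.986,  0.167,  0.   ],
       [ 0.167, -0.986, -0.   ],
       [ 0.   ,  0.   , -1.   ]]), array([ 0.1, -0.3,  0.4]), 87.82645016465312)
cm [-0.13303 -0.05296  4.56   ]
```

View pics/b6.png

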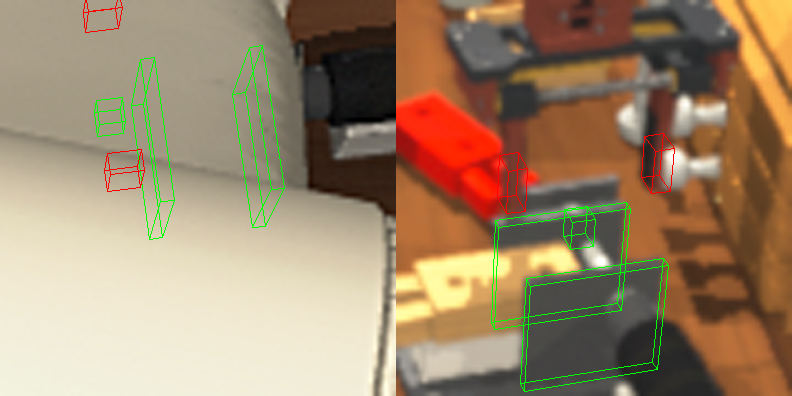

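The fingers straddle the bolt in plan. In the side crop the right finger seems to end near (657,150), higher than my model, so I'll read its end from depth.

Run:
```python
from h import *
n='side';im,d=viewer.get_image(n);P=cloud(n,d);o=rows();e=frame(*o[1],9.47)
for s in(50,-50):
    for k in (0,-4,4):
        q=proj(n,e([[s+k,0,0],[s+k,0,30],[s+k,0,60]]));u=int(round(q[1,0]))
        print(s+k,'pred rows z0/30/60',q[:,1].round(1),'end', e([s+k,0,0])[0].round())
        for v in range(int(q[2,1])-4,int(q[0,1])+1,1): print(v,P[v,u].round().astype(int).tolist() if d[v,u]>0 else 0,im[v,u].tolist(),end=';')
        print()
```

```text
50 pred rows z0/30/60 [223.7 215.2 206.6] end [687. -79.  65.]
202 [681, -90, 147] [71, 45, 38];203 [683, -87, 142] [78, 46, 40];204 [682, -92, 142] [80, 46, 41];205 [682, -90, 137] [84, 50, 43];206 [683, -89, 134] [88, 50, 42];207 [683, -90, 131] [90, 50, 43];208 [682, -93, 129] [94, 51, 43];209 [682, -93, 126] [100, 55, 45];210 [683, -93, 123] [106, 58, 47];211 [684, -90, 117] [109, 59, 48];212 [684, -90, 114] [111, 60, 49];213 [684, -93, 112] [113, 62, 50];214 0 [116, 64, 52];215 [685, -91, 104] [115, 63, 51];216 [685, -92, 101] [115, 62, 51];217 [686, -89, 95] [115, 62, 48];218 [686, -92, 94] [125, 69, 47];219 [723, 49, -4] [150, 88, 50];220 [721, 39, -1] [167, 101, 54];221 [720, 33, -1] [167, 101, 54];222 [719, 31, -3] [167, 102, 54];223 [717, 21, -1] [167, 100, 53];
46 pred rows z0/30/60 [223.9 215.4 206.7] end [683. -80.  65.]
202 [679, -77, 140] [49, 48, 45];203 [679, -78, 137] [43, 43, 40];204 [679, -81, 135] [42, 41, 39];205 [679, -80, 131] [38, 37, 35];206 [679, -82, 130] [38, 37, 35];207 [680, -79, 124] [38, 36, 35];208 [680, -81, 122] [37, 35, 33];209 [679, -82, 119] [37
[... 3087 characters left out ...]
115, 58, 45];209 [587, -106, 138] [115, 58, 45];210 [587, -108, 136] [115, 58, 46];211 [588, -107, 132] [116, 58, 45];212 [587, -108, 130] [116, 58, 45];213 [588, -105, 124] [116, 59, 45];214 [588, -108, 123] [118, 59, 46];215 [588, -110, 121] [117, 58, 45];216 [588, -105, 114] [117, 58, 45];217 [588, -108, 112] [117, 58, 46];218 [588, -109, 110] [115, 59, 46];219 [588, -108, 106] [115, 59, 46];220 [589, -108, 102] [114, 58, 45];221 [589, -106, 98] [114, 58, 46];222 [589, -105, 93] [110, 62, 51];223 [589, -109, 93] [101, 74, 67];224 [588, -115, 94] [91, 87, 84];225 [587, -119, 92] [88, 87, 84];226 [588, -119, 89] [76, 76, 73];227 [587, -125, 90] [74, 74, 72];228 [587, -121, 84] [76, 75, 73];
```

The fingertips end at z ≈ 92 where the reported TCP is 64.6, which confirms the 27.5 mm offset. So the target reported z is about 19. I'll descend with the jaws open, then idle until the hex flats come round near t ≈ 20–21.

```bash
python3 -m inch '[{"tx":-0.13,"ty":-0.05,"tz":1.5,"ax":0,"ay":0,"az":0,"jaw":1},{"tx":0,"ty":0,"tz":1.5,"ax":0,"ay":0,"az":0,"jaw":1},{"tx":0,"ty":0,"tz":0,"ax":0,"ay":0,"az":0,"jaw":1},{"tx":0,"ty":0,"tz":1.0,"ax":0,"ay":0,"az":0,"jaw":1},{"tx":0,"ty":0,"tz":0.6,"ax":0,"ay":0,"az":0,"jaw":1},{"tx":0,"ty":0,"tz":0,"ax":0,"ay":0,"az":0,"jaw":1}]'
```

```text
t: 14.95
ee_pos: [634.5, -87.2, 17.3]
orientation: [-3.13, -0.261, 0.002]
ft_force: [-0.3, -0.0, 0.0]
width: 87.7
```

```bash
for i in 1 2 3; do python3 -m inch '[{"tx":0,"ty":0,"tz":0,"ax":0,"ay":0,"az":0,"jaw":1},{"tx":0,"ty":0,"tz":0,"ax":0,"ay":0,"az":0,"jaw":1},{"tx":0,"ty":0,"tz":0,"ax":0,"ay":0,"az":0,"jaw":1},{"tx":0,"ty":0,"tz":0,"ax":0,"ay":0,"az":0,"jaw":1},{"tx":0,"ty":0,"tz":0,"ax":0,"ay":0,"az":0,"jaw":1},{"tx":0,"ty":0,"tz":0,"ax":0,"ay":0,"az":0,"jaw":1},{"tx":0,"ty":0,"tz":0,"ax":0,"ay":0,"az":0,"jaw":1},{"tx":0,"ty":0,"tz":0,"ax":0,"ay":0,"az":0,"jaw":1},{"tx":0,"ty":0,"tz":0,"ax":0,"ay":0,"az":0,"jaw":1},{"tx":0,"ty":0,"tz":0,"ax":0,"ay":0,"az":0,"jaw":1},{"tx":0,"ty":0,"tz":0,"ax":0,"ay":0,"az":0,"jaw":1},{"tx":0,"ty":0,"tz":0,"ax":0,"ay":0,"az":0,"jaw":1}]'; done
```

```text
t: 16.45
ee_pos: [634.9, -87.3, 18.0]
orientation: [3.131, 0.261, 0.0]
ft_force: [0.4, -0.7, 0.4]
width: 87.9
t: 17.95
ee_pos: [634.9, -87.3, 18.0]
orientation: [-3.131, -0.261, -0.0]
ft_force: [-0.3, -0.3, -0.4]
width: 87.8
t: 19.45
ee_pos: [634.9, -87.3, 18.0]
orientation: [3.131, 0.261, 0.0]
ft_force: [0.2, -0.7, -0.7]
width: 87.8
```

Now I'll close on the bolt head.

```bash
python3 -m inch '[{"tx":0,"ty":0,"tz":0,"ax":0,"ay":0,"az":0,"jaw":0},{"tx":0,"ty":0,"tz":0,"ax":0,"ay":0,"az":0,"jaw":0},{"tx":0,"ty":0,"tz":0,"ax":0,"ay":0,"az":0,"jaw":0},{"tx":0,"ty":0,"tz":0,"ax":0,"ay":0,"az":0,"jaw":0},{"tx":0,"ty":0,"tz":0,"ax":0,"ay":0,"az":0,"jaw":0},{"tx":0,"ty":0,"tz":0,"ax":0,"ay":0,"az":0,"jaw":0},{"tx":0,"ty":0,"tz":0,"ax":0,"ay":0,"az":0,"jaw":0},{"tx":0,"ty":0,"tz":0,"ax":0,"ay":0,"az":0,"jaw":0},{"tx":0,"ty":0,"tz":0,"ax":0,"ay":0,"az":0,"jaw":0}]'; for i in 1 2 3; do python3 -m inch '[{"tx":0,"ty":0,"tz":0,"ax":0,"ay":0,"az":0,"jaw":0},{"tx":0,"ty":0,"tz":0,"ax":0,"ay":0,"az":0,"jaw":0},{"tx":0,"ty":0,"tz":0,"ax":0,"ay":0,"az":0,"jaw":0},{"tx":0,"ty":0,"tz":0,"ax":0,"ay":0,"az":0,"jaw":0}]'; done
```

```text
t: 20.58
ee_pos: [635.1, -87.3, 18.0]
orientation: [3.131, 0.261, 0.001]
ft_force: [2.2, -0.7, -1.3]
width: 23.5
t: 21.08
ee_pos: [635.1, -87.3, 18.0]
orientation: [3.131, 0.261, 0.001]
ft_force: [3.3, 0.5, -3.1]
width: 23.4
t: 21.58
ee_pos: [635.1, -87.3, 18.0]
orientation: [3.131, 0.261, 0.001]
ft_force: [3.6, 0.2, -3.0]
width: 24.0
t: 22.08
ee_pos: [635.1, -87.3, 18.0]
orientation: [3.131, 0.261, 0.0]
ft_force: [4.0, 1.0, -3.7]
width: 24.2
```

```bash
for i in 1 2 3 4; do python3 -m inch '[{"tx":0,"ty":0,"tz":0,"ax":0,"ay":0,"az":0,"jaw":0},{"tx":0,"ty":0,"tz":0,"ax":0,"ay":0,"az":0,"jaw":0},{"tx":0,"ty":0,"tz":0,"ax":0,"ay":0,"az":0,"jaw":0}]'; python3 -c "
from h import *
print(np.round(get_obs()['moment'],2),get_obs()['width'])"; done
```

```text
t: 22.45
ee_pos: [635.1, -87.3, 18.0]
orientation: [3.131, 0.261, 0.001]
ft_force: [4.9, 1.2, -3.6]
width: 23.6
[ 0.17 -0.66  0.02] 23.584293129408728
t: 22.82
ee_pos: [635.1, -87.3, 18.0]
orientation: [3.131, 0.261, 0.001]
ft_force: [4.9, 1.2, -3.1]
width: 23.7
[ 0.13 -0.67  0.01] 23.680654931610988
t: 23.2
ee_pos: [635.1, -87.3, 18.0]
orientation: [3.131, 0.261, 0.001]
ft_force: [4.4, 1.4, -2.9]
width: 24.0
[ 0.19 -0.66 -0.03] 23.984766735775988
t: 23.58
ee_pos: [635.1, -87.3, 18.0]
orientation: [3.131, 0.261, 0.001]
ft_force: [4.6, 2.0, -2.6]
width: 24.0
[ 0.17 -0.6  -0.  ] 23.962845810780827
```

Width hovers around 23.5–24.2 against 22 across flats, so the jaws are holding the hex about 10° off its flats. It seems still, but a flat grip is safer. I'll open slightly for a moment and re-grip, to see whether the flats are coming or going.

```bash
python3 -m inch '[{"tx":0,"ty":0,"tz":0,"ax":0,"ay":0,"az":0,"jaw":0.36},{"tx":0,"ty":0,"tz":0,"ax":0,"ay":0,"az":0,"jaw":0.36},{"tx":0,"ty":0,"tz":0,"ax":0,"ay":0,"az":0,"jaw":0.36},{"tx":0,"ty":0,"tz":0,"ax":0,"ay":0,"az":0,"jaw":0.36},{"tx":0,"ty":0,"tz":0,"ax":0,"ay":0,"az":0,"jaw":0.36},{"tx":0,"ty":0,"tz":0,"ax":0,"ay":0,"az":0,"jaw":0.36}]'; for i in 1 2 3 4 ; do python3 -m inch '[{"tx":0,"ty":0,"tz":0,"ax":0,"ay":0,"az":0,"jaw":0},{"tx":0,"ty":0,"tz":0,"ax":0,"ay":0,"az":0,"jaw":0}]'; done | grep -E 'wid|t:|ft'
```

```text
t: 24.32
ee_pos: [634.9, -87.3, 18.0]
orientation: [3.131, 0.261, -0.0]
ft_force: [0.7, 0.0, 0.7]
width: 32.0
t: 24.58
ft_force: [1.1, 0.6, -0.5]
width: 23.7
t: 24.82
ft_force: [1.7, 1.3, -1.4]
width: 24.0
t: 25.08
ft_force: [2.6, 0.2, -1.9]
width: 23.8
t: 25.32
ft_force: [2.8, 0.9, -2.9]
width: 23.7
```

```bash
python3 -m inch '[{"tx":0,"ty":0,"tz":0,"ax":0,"ay":0,"az":0,"jaw":0.36},{"tx":0,"ty":0,"tz":0,"ax":0,"ay":0,"az":0,"jaw":0.36},{"tx":0,"ty":0,"tz":0,"ax":0,"ay":0,"az":0,"jaw":0.36},{"tx":0,"ty":0,"tz":0,"ax":0,"ay":0,"az":0,"jaw":0.36},{"tx":0,"ty":0,"tz":0,"ax":0,"ay":0,"az":0,"jaw":0.36},{"tx":0,"ty":0,"tz":0,"ax":0,"ay":0,"az":0,"jaw":0.36},{"tx":0,"ty":0,"tz":0,"ax":0,"ay":0,"az":0,"jaw":0.36},{"tx":0,"ty":0,"tz":0,"ax":0,"ay":0,"az":0,"jaw":0.36},{"tx":0,"ty":0,"tz":0,"ax":0,"ay":0,"az":0,"jaw":0.36},{"tx":0,"ty":0,"tz":0,"ax":0,"ay":0,"az":0,"jaw":0.36},{"tx":0,"ty":0,"tz":0,"ax":0,"ay":0,"az":0,"jaw":0.36},{"tx":0,"ty":0,"tz":0,"ax":0,"ay":0,"az":0,"jaw":0.36}]' | grep wid; for i in 1 2 3 4 ; do python3 -m inch '[{"tx":0,"ty":0,"tz":0,"ax":0,"ay":0,"az":0,"jaw":0},{"tx":0,"ty":0,"tz":0,"ax":0,"ay":0,"az":0,"jaw":0}]'; done | grep -E 'wid|t:|ft'
```

```text
width: 31.6
t: 27.08
ft_force: [1.4, 0.3, -0.6]
width: 23.8
t: 27.32
ft_force: [1.7, 0.2, -1.0]
width: 23.3
t: 27.58
ft_force: [2.8, 0.6, -2.4]
width: 23.6
t: 27.82
ft_force: [2.6, 0.7, -1.5]
width: 23.8
```

Same width (about 23.7) at three different hex phases, so the contact doesn't depend on the flats. Each time the force ramps up and levels off, which means the drive torque is being held by friction. I'll hold longer and watch it settle.

```bash
for i in 1 2 3 4 5 6; do python3 -m inch '[{"tx":0,"ty":0,"tz":0,"ax":0,"ay":0,"az":0,"jaw":0},{"tx":0,"ty":0,"tz":0,"ax":0,"ay":0,"az":0,"jaw":0},{"tx":0,"ty":0,"tz":0,"ax":0,"ay":0,"az":0,"jaw":0},{"tx":0,"ty":0,"tz":0,"ax":0,"ay":0,"az":0,"jaw":0},{"tx":0,"ty":0,"tz":0,"ax":0,"ay":0,"az":0,"jaw":0},{"tx":0,"ty":0,"tz":0,"ax":0,"ay":0,"az":0,"jaw":0}]'|tr '\n' ' '; python3 -c "
from h import *
print(np.round(get_obs()['moment'],2))"; done
python3 - <<'E'
from h import *
M=frame(578.8,-155.4,0,9.47);n='side'; im,d=viewer.get_image(n); np.savez('side7.npz',im=im,d=d)
u0,u1=(252,190),(345,280); f=6; c=cv2.resize(im[u0[1]:u1[1],u0[0]:u1[0]],None,fx=f,fy=f,interpolation=2)
cv2.imwrite('pics/s7.png',c[:,:,::-1])
E
```

```text
t: 28.58 ee_pos: [635.1, -87.3, 18.0] orientation: [3.131, 0.261, 0.001] ft_force: [3.8, 2.0, -3.1] width: 23.4 [ 0.14 -0.63 -0.  ]
t: 29.32 ee_pos: [635.1, -87.3, 18.0] orientation: [3.131, 0.261, 0.0] ft_force: [4.0, 1.5, -3.0] width: 23.4 [ 0.17 -0.7   0.05]
t: 30.08 ee_pos: [635.1, -87.3, 18.0] orientation: [3.131, 0.261, 0.0] ft_force: [5.5, 0.4, -3.7] width: 23.9 [ 0.18 -0.66  0.03]
t: 30.82 ee_pos: [635.1, -87.3, 18.0] orientation: [3.131, 0.261, 0.001] ft_force: [4.3, 1.5, -3.0] width: 23.9 [ 0.1  -0.66 -0.01]
t: 31.58 ee_pos: [635.1, -87.3, 18.0] orientation: [3.131, 0.261, 0.001] ft_force: [5.7, 1.0, -3.5] width: 23.6 [ 0.13 -0.66 -0.04]
t: 32.33 ee_pos: [635.1, -87.3, 18.0] orientation: [3.131, 0.261, 0.001] ft_force: [4.2, 1.3, -2.8] width: 23.1 [ 0.08 -0.74 -0.01]
```

View pics/s7.png

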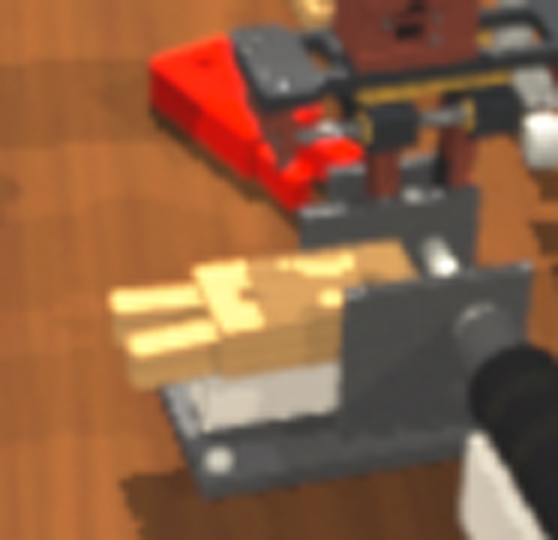

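The side crop shows the pin unchanged on its ledge and the fingers down in the gap behind the left cheek. Width, force and moment have been steady for over 4 s, so I'm handing in.

```bash
python3 -c "
from h import *
print(rows()); print(ctrl.close_job())"
```

```text
(32.375, array([635.1, -87.3,  18. ]), array([[ 0.986,  0.166,  0.   ],
       [ 0.166, -0.986, -0.   ],
       [ 0.   ,  0.   , -1.   ]]), array([ 4.9,  0.5, -3.3]), 23.874205999179022)
the job is handed in; nothing more can be done
None
```

I seated the wooden pin on both dowels with its nose out and let go of it. I then gripped the bolt head in the gap and handed the job in at 32.4 s, still holding it. No verdict was reported.

**Pin:** it bottomed out at the expected height (28.5 against 28.6 mm) with about 15 N of push. Side views after release and at the end match the seated model.

**Bolt head:** over the last 4 s or so the opening stayed at 23–24 mm, and the reaction force and moment stayed level. I read that as the bolt being held still. It is inferred, because the bolt head was hidden and its speed could not be seen directly.

**Checks that failed or disagreed:**
- **Reported TCP:** it lay about 27.5 mm below the real finger ends. The first grasp closed on air because of this. I measured the offset in the side camera and allowed for it in every later height.
- **Bolt width:** the jaws read about 23.7 mm on the bolt each time, not the 22 mm across flats. Two brief releases and re-grips gave the same width, so the grip is probably held by friction and not square on the flats. I could not explain why the width did not change with the bolt's angle.
- **Rejected call:** one early move was refused because each row needs every key; nothing moved.

I saw no contact with the bystanders, but I did not measure their positions at the end.

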